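Clamp a dropper bottle with a reversible ratchet clamp

ROBOT

A 6-joint arm with a two-finger parallel gripper is mounted at the origin on a cart in front of the work surface, level with it; the furniture and walls round the work are solid. World frame = base frame: x ahead of the robot, y to its left, z up, the work surface at z = 0. Lengths are in m, angles in rad, forces in N, time in s.
With the tool pointing down it reaches from about 0.375 to 0.9 m from the base axis. Payload 3.1 kg.
Tool frame: the origin (TCP) lies between the finger pads; the fingertips stand manip.finger_overhang ahead of it and the grasp point (between the pads) lies 5 mm behind it (manip.finger_overhang is the distance from the TCP to the fingertips, in m); z points along the fingers, y is the line along which they close (so a half turn about z gives the same grasp; the last joint's range is limited). The gripper opens to 85 mm and grips with 20 to 120 N. Pads are 22 mm wide; open, the fingers measure 114 mm over their backs; the gripper's body (76 mm by 85 mm) begins 54 mm behind the grasp point. The pads swing forward as they close: fully open they stand 13 mm farther back than shut.
Start: joints at [1.147, 0.527, 1.433, -0, 1.181, -0.178], TCP at [0.151, 0.606, 0.245] pointing down, gripper open.
Joint ranges: [-3.08, 3.08], [-0.75, 2.2], [0.22, 2.44], [-1.43, 4.57], [0, 2.65], [-2.85, 2.85]. Speed limits (rad/s): [2.79, 2.79, 3.14, 3.14, 3.14, 3.14].

INTERFACE

Orientations are given as a unit quaternion [x, y, z, w].
In Python, from station import manip gives the robot as it stands.
- The arm moves only by the tool drive_tool, never from a script. Its argument "plan" is a list of rows, each a list of 7 numbers: the shift along the tool's x, y, z in m, then the turn, a rotation vector about the tool's x, y, z in degrees, then the opening, from -1 (shut) to 1 (fully open). In form: [[x, y, z, wx, wy, wz, gripper], ...]. A call has 1 to 10 rows; each row shifts and turns the commanded pose from where the row before left it, along the tool's axes as they then stand; what a row does not reach is not made up. A row lasts 1/10 s, in which the tool goes at most 50 mm and 8.59 degrees, less where a joint would pass 70% of its speed; a pose out of reach is approached as far as the arm can. A call is refused whole if a number of a shift passes 0.05 or a number of a turn 8.59, either way. A call with a gripper value outside its range is refused whole. The fingers move at their own pace and stop on an object; "newtons" is the grip in N (left out, the last holds). Time passes only in rows, so rows that do not move let the fingers close. It gives the time, the measured TCP pose, the force, the opening and the grip force at its end, in the units of the state.
- manip.sense(): the state, without advancing time (a new reading comes with each control period).
- manip.snapshot(name): name is "scene" or "side" or "wrist"; returns a dict with "image" (384x512x3 uint8, red, green, blue), "z_map" (384x512 float32, m along the optical axis (not along the pixel's ray), 0 where there is no reading), "fov_y" (degrees; the focal length in pixels is half the picture's height over the tangent of half this angle, whatever the lens; pixels are square), "cx", "cy" (the principal point, pixels), "k1" (the pictures are not rectified: a ray, as slopes to the right and down, at radius r is drawn at 1 + k1 r^2 times it, then the intrinsics apply), "extrinsics" (4x4, takes a point from camera to world coordinates); the wrist camera has in their place "mount" (4x4, takes a point from camera to tool coordinates, whose origin is the TCP and whose axes are the flange's). Camera axes: x right, y up, looking along -z (the intrinsics and any distortion apply to the point x, -y, -z); pixel columns grow to the right and rows downward; lengths in m; the calibration is good to about 2 mm. A picture is of the moment at which its call begins: read the wrist's pose just before it.
- manip.sign_off(): hands the job in; it is judged then, once.
The state is a dict: "t": time; "q": joint angles; "qd": joint speeds; "tau": joint torques, N m; "tcp_pos": TCP position; "tool_rot": TCP orientation; "force": force on the tool from outside, world axes, zero at the start; "ft_torque": the same for the moment, N m; "finger_gap": opening from 0.0 (shut) to 1.0 (fully open); "gripper_force": force on a finger pad.
Only numpy, scipy, OpenCV 4.12 (cv2) and the standard library are available. Lean on these libraries where they do the work, as an engineer would, in place of code of your own. Each camera call takes 0.05 s, during which the arm holds its last target. There are 200 camera calls.

TASK

The dropper bottle standing in the bench clamp is to be held upright so that its stuck cap can be undone later, but the clamp's ratchet is still set to loosen. First flip the thumb lever on the ratchet head fully over to the tightening side, then work the handle back and forth until the jaw holds the bottle firmly against the V-shaped stop, easing off as soon as the handle turns clearly stiffer so that the glass is not crushed. Do not touch the bottle, push the jaw by hand or wind it further open; leave the things around where they are and the lever on the tightening side.

Things in the scene. Friction and masses are not known exactly. Their poses are not given: they have to be found in the camera images.
- clamp: fixed bench clamp: dark steel base plate 222 x 104 x 12 mm with a grey gearbox 78 x 88 mm (top at 38 mm) and the ratchet on it. Origin on the worktop under the vertical ratchet axis; x points along the slide from the ratchet to the end stop (base plate from x = -62 to +160 mm), z up. The handle lies on the -x side.
- handle (a joint): angle of the ratchet handle about the vertical ratchet axis, rad, growing anticlockwise from above; 0: it points along the clamp's -x; stops at -0.8 and +0.8. Flat steel bar 24 mm wide, top at 61 mm above the worktop, with the black grip at its end. An idle stroke needs about 1 N at the grip, a little more as the pawl slips over the pins.
- wheel (a point): centre of the pin wheel (12 upright pins) under the handle, on the ratchet axis, 49 mm above the worktop. Pawl on the tightening side: clockwise strokes seen from above (handle joint falling) drive the wheel and close the jaw, 10 mm per rad; anticlockwise strokes slip back. After each reversal up to 0.55 rad is idle until the pawl catches a pin. Loosening side: the other way round.
- grip (a point): top centre of the handle's upright black grip: cylinder 22 mm in diameter, 45 mm tall (61 to 106 mm above the worktop), 115 mm from the ratchet axis. Moving the empty jaw takes 5 to 6 N sideways at the grip; once the bottle is pressed this rises by about 0.9 N per 10 N of squeeze. 8 to 10 N at the grip is a firm hold (30 to 55 N of squeeze); above 12 N the bottle cracks.
- pawl_lever (a joint): angle of the ratchet's thumb lever about its upright pivot pin, which stands on the handle bar 50 mm from the ratchet axis; stops at -0.25 and +0.25. Negative: loosening side; positive: tightening side. Grows clockwise from above. Friction holds it where it is left; about 3 N at the tab moves it; the end stops are rigid.
- pawl_tab (a point): top centre of the lever's upright tab: 14 x 7 mm in plan (14 mm along the lever), 66 to 96 mm above the worktop. The lever runs inward from its pivot, so the tab stands near the ratchet axis, 46 mm from the pivot, and moves 23 mm sideways in all. Seen from the grip end: tab left = loosening, right = tightening. All else within 60 mm of the axis is below 70 mm.
- jaw: moving steel jaw, 56 mm wide, top at 53 mm above the worktop, with a flat spring-backed rubber pad towards the end stop (about 40 N per mm of give). It slides along the clamp's x, driven only by the ratchet, and stays where it is left. Axes as the clamp's; its origin lies 62 mm behind the free pad's face and starts on the clamp's origin.
- jaw_face (a point): middle of the face of the jaw's rubber pad, 35 mm above the worktop; starts 62 mm along x from the clamp's origin.
- end_stop: fixed steel stop with an upright V, 42 mm tall, bolted to the base plate at a place that varies. Origin on the base plate at the place where the centre of a bottle seated in the V stands; axes as the clamp's.
- bottle: loose brown glass dropper bottle with a grey cap, 38 mm in diameter, 78 mm tall, standing on the base plate between jaw and stop; origin at the centre of its underside, z up. 10 to 20 mm of play must be taken up before it is held.
- timer: bystander: flat lab timer, 66 x 62 x 18 mm, origin at the centre of its underside.
- small_bottle: bystander: white reagent bottle with a red cap, 47 mm in diameter, 95 mm tall, origin at the centre of its underside.
- tape: bystander: roll of tape lying flat, 103 mm in diameter, 25 mm tall, origin at the centre of its underside.
There are look-alikes about, which are no part of the job. What is shaped like the bottle but purple or turquoise is not meant.

How it is judged:
On the way, in this order (a step that is already met when the one before it is completed fails the run):
1. the thumb lever is flipped to the tightening side while the bottle is not yet held (value of joint pawl_lever above 0.15 rad and contact force between jaw and bottle below 5 N), for 0.2 s.
2. the jaw presses the bottle against the end stop (contact force between jaw and bottle above 20 N and contact force between end_stop and bottle above 15 N and value of joint pawl_lever above 0.15 rad), for 0.2 s.
At the end, for the whole second after the job is handed in: the jaw squeezes the bottle against the end stop with more than 20 N, the bottle stands upright (within 0.12 rad) and at rest within 6 mm of its seat in the V, and the thumb lever is on the tightening side (beyond +0.15 rad) (all of step 2 and horizontal distance between bottle and end_stop below 0.006 m and angle between bottle's own z axis and vertical below 0.12 rad and linear speed of bottle below 0.02 m/s and linear speed of jaw below 0.01 m/s); the robot touches nothing.
It fails at once if the bottle is crushed: the jaw presses it with more than 80 N (contact force between jaw and bottle above 80 N).
It fails at once if the robot touches the bottle, or pushes the jaw itself instead of through the ratchet (contact force between any of the arm, the fingers and bottle above 1 N or contact force between any of the fingers, the arm and jaw above 5 N).
It fails at once if the jaw is wound more than 5 mm further open (x of jaw in the frame of clamp below -0.005 m).
It fails at once if the bottle is tipped (angle between bottle's own z axis and vertical above 0.3 rad).
It fails at once if a bystander is moved by more than 20 mm (distance of any of timer, small_bottle, tape from where it was at the start of the episode above 0.02 m).
It also fails if it takes over 72 s, if anything falls off the work surface, if the arm or the gripper's body presses on something with over 40 N, if the wrist force passes 120 N, or if a joint passes its speed limit or range.

## Working session

There is one attempt and no reset: what is moved stays moved. The work goes in short steps, Python scripts to look and compute and a tool call to move; the robot and the scene stay as the last step left them, time stands still between calls to the robot, and variables do not carry over. Pictures are saved under pics/ and viewed, at most 10 in all, crops included, and the job is handed in when it is done.

Besides the shell and the picture viewer there is one more tool, called after ">>>" as a command line: name --pt "numbers of a row" for each row, then --argument value for the rest. drive_tool: Moves the arm, as the interface text tells. Its arguments: {"type":"object","properties":{"plan":{"type":"array"},"newtons":{"type":"number"}},"required":["plan"]}

```bash
mkdir -p pics; cat > h.py <<'E'
import numpy as np, cv2
from station import manip
from scipy.spatial.transform import Rotation as R
def snap(n,f=None):
    s=manip.sense(); d=manip.snapshot(n)
    if n=='wrist':
        T=np.eye(4);T[:3,:3]=R.from_quat(s['tool_rot']).as_matrix();T[:3,3]=s['tcp_pos'];d['extrinsics']=T@d['mount']
    if f: cv2.imwrite('pics/'+f,d['image'][:,:,::-1])
    return d
def cloud(d):
    h,w=d['z_map'].shape; f=h/2/np.tan(np.radians(d['fov_y'])/2)
    K=np.array([[f,0,d['cx']],[0,f,d['cy']],[0,0,1.]])
    uv=np.stack(np.meshgrid(np.arange(w),np.arange(h)),-1).reshape(-1,1,2).astype(float)
    p=cv2.undistortPoints(uv,K,np.array([d['k1'],0,0,0.])).reshape(h,w,2)
    z=d['z_map'].astype(float)
    c=np.stack([p[...,0]*z,-p[...,1]*z,-z],-1)
    W=c@d['extrinsics'][:3,:3].T+d['extrinsics'][:3,3]
    W[z==0]=np.nan
    return W
E
python3 - <<'E'
from h import *
a=snap('scene');b=snap('side')
cv2.imwrite('pics/a.png',a['image'][:,:,::-1]);cv2.imwrite('pics/b.png',b['image'][:,:,::-1])
np.savez('s.npz',a=cloud(a),b=cloud(b),ai=a['image'],bi=b['image'])
s=manip.sense();print(s,manip.finger_overhang,a['extrinsics'],b['extrinsics'])
E
```

```text
{'t': 0.1, 'q': array([ 1.14751256e+00,  5.28381121e-01,  1.43379791e+00,  2.01858072e-05,
        1.18138641e+00, -1.78464954e-01]), 'qd': array([ 9.62975107e-04, -1.42180335e-03, -3.19552004e-03,  1.20899820e-03,
        1.30955395e-03, -7.23781886e-05]), 'tau': array([-4.88558871e-04, -4.43304241e+01, -1.78586161e+01, -2.53620728e-04,
        3.83047824e-03,  1.41144142e-05]), 'tcp_pos': array([0.15117245, 0.60579915, 0.24441902]), 'tool_rot': array([ 1.22107689e-01,  9.92516367e-01, -9.39318092e-04, -3.01237770e-04]), 'force': array([ 0.24877736, -0.57694933, -0.04414396]), 'ft_torque': array([ 0.02572746, -0.01454022, -0.02749762]), 'gripper_force': 0.0, 'finger_gap': 1.0001789388764584} 0.014 [[ 0.88566492  0.20251928 -0.41783201  0.14677045]
 [-0.46424487  0.40293441 -0.7887462  -0.88710978]
 [ 0.00862258  0.8925412   0.45088341  0.58919823]
 [ 0.          0.          0.          1.        ]] [[ 0.9970572   0.00294148 -0.0766048   0.52715613]
 [-0.07182638  0.38509842 -0.92007618 -1.01365741]
 [ 0.026794    0.92287082  0.38417643  0.52871533]
 [ 0.          0.          0.          1.        ]]
```

View pics/a.png

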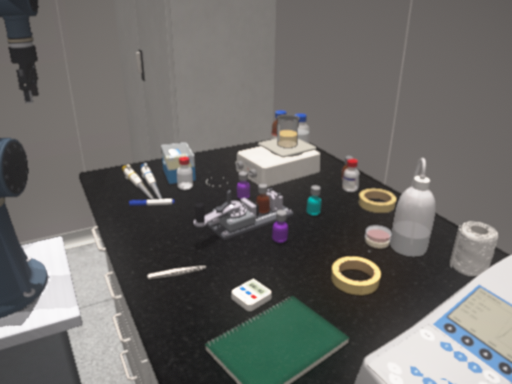

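View pics/b.png

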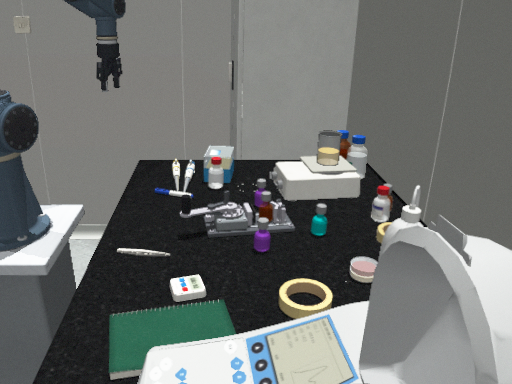

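The clamp is near scene (243,212) and side (240,215), with its grip near (200,220) in scene and (186,207) in side. The bottle candidates are:
- brown, scene (263,200) / side (265,207): this is the target, in the clamp
- purple, scene (243,187) and (280,231)
- turquoise, scene (314,203)

Next I'll take a close crop and a first set of measurements.

```bash
python3 - <<'E'
from h import *
z=np.load('s.npz')
c=[cv2.resize(z['ai'][165:245,185:305],None,fx=6,fy=6,interpolation=2),cv2.resize(z['bi'][170:250,170:310],None,fx=5.7,fy=5.7)[:,:798]]
c[0]=cv2.copyMakeBorder(c[0],0,0,0,798-720,0)
im=np.vstack(c); im=cv2.resize(im,(500,int(im.shape[0]*500/798)))
cv2.imwrite('pics/c.png',im[:,:,::-1])
for k,pts in (('a',[(200,212),(200,220),(263,190),(263,205),(240,200),(251,288),(185,172)]),('b',[(186,200),(186,207),(265,198),(265,210),(235,208),(187,288)])):
    for u,v in pts: print(k,u,v,z[k][v,u].round(3))
W=z['b'].reshape(-1,3);m=(W[:,2]>.005)&(W[:,2]<.12)&(W[:,0]>.2)&(W[:,0]<.8)&(abs(W[:,1])<.4)
E
```

```text
a 200 212 [ 0.449 -0.038  0.09 ]
a 200 220 [ 0.448 -0.036  0.068]
a 263 190 [0.645 0.016 0.08 ]
a 263 205 [0.644 0.013 0.037]
a 240 200 [ 0.632  0.131 -0.   ]
a 251 288 [ 0.47  -0.257  0.018]
a 185 172 [0.516 0.264 0.058]
b 186 200 [ 0.455 -0.043  0.099]
b 186 207 [ 0.454 -0.041  0.08 ]
b 265 198 [0.648 0.014 0.078]
b 265 210 [0.648 0.005 0.049]
b 235 208 [0.572 0.002 0.057]
b 187 288 [ 0.468 -0.281  0.017]
```

View pics/c.png

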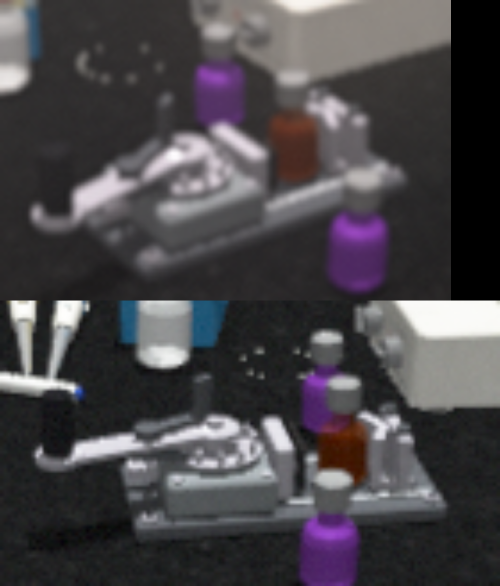

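The brown bottle with the grey cap stands between the jaw and the V-stop (top crop, 293,140), so it is the target. The purple bottles stand outside the clamp. In this crop the tab is at (165,110) and the grip at (55,180). I'm moving over the clamp to use the wrist camera.

>>> drive_tool --pt "-0.034 -0.033 -0.008 0 0 0 1" --pt "-0.034 -0.033 -0.008 0 0 0 1" --pt "-0.034 -0.033 -0.008 0 0 0 1" --pt "-0.034 -0.033 -0.008 0 0 0 1" --pt "-0.034 -0.033 -0.008 0 0 0 1" --pt "-0.034 -0.033 -0.008 0 0 0 1" --pt "-0.034 -0.033 -0.008 0 0 0 1" --pt "-0.034 -0.033 -0.008 0 0 0 -1" --pt "-0.034 -0.033 -0.008 0 0 0 -1" --pt "-0.034 -0.033 -0.008 0 0 0 -1"

```text
t: 1.1
tcp_pos: [0.4017, 0.202, 0.3255]
tool_rot: [0.122, 0.993, 0.0, -0.0]
force: [0.4, 0.8, -0.2]
finger_gap: 0.516
gripper_force: 0.0
```

>>> drive_tool --pt "-0.034 -0.033 0 0 0 0 -1" --pt "-0.034 -0.033 0 0 0 0 -1" --pt "-0.034 -0.033 0 0 0 0 -1" --pt "-0.034 -0.033 0 0 0 0 -1" --pt "0 0 0 0 0 0 -1"

```text
t: 1.6
tcp_pos: [0.5047, 0.0379, 0.325]
tool_rot: [0.125, 0.992, -0.001, 0.001]
force: [-0.6, 0.6, 0.3]
finger_gap: -0.001
gripper_force: 0.0
```

```bash
python3 - <<'E'
from h import *
d=snap('wrist','d.png');W=cloud(d);np.savez('w.npz',W=W,i=d['image']);s=manip.sense();print(s['tcp_pos'],s['tool_rot'],s['q'],s['force'],d['mount'])
E
```

```text
[0.5024624  0.04032514 0.32472815] [ 1.24483574e-01  9.92221632e-01 -2.98926036e-05 -2.69037776e-04] [-1.41900586e-01  2.70663680e-01  1.62562492e+00 -7.27825532e-05
  1.24584103e+00 -1.46305897e+00] [-0.25326053  0.68598952  0.09818421] [[-6.30989372e-04  9.52959810e-01  3.03096027e-01  7.75955488e-02]
 [ 9.99998229e-01  6.39282337e-05  1.88081389e-03 -4.00977389e-04]
 [ 1.77296365e-03  3.03096677e-01 -9.52958163e-01 -1.28255068e-01]
 [ 0.00000000e+00  0.00000000e+00  0.00000000e+00  1.00000000e+00]]
```

View pics/d.png

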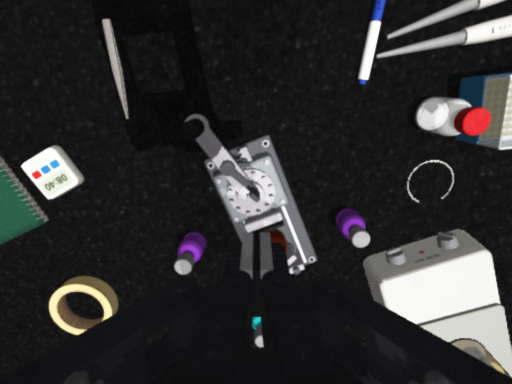

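The wrist view shows the clamp at the centre with the grip end at (196,125), the pin wheel at (250,190), the tab near (250,188) and the jaw at (265,220). Now I'll measure these from the depth map.

```bash
python3 - <<'E'
from h import *
z=np.load('w.npz');W=z['W'];s=np.load('s.npz')
def st(n,P,m):
    q=P[m]; print(n,len(q),q.mean(0).round(4) if len(q) else '', (q.min(0).round(3),q.max(0).round(3)) if len(q) else '')
for n,P in (('w',W),('a',s['a']),('b',s['b'])):
    x,y,h=P[...,0],P[...,1],P[...,2]
    st(n+' grip',P,(x>.40)&(x<.49)&(y<.05)&(y>-.1)&(h>.065)&(h<.115))
    st(n+' griptop',P,(x>.40)&(x<.49)&(y<.05)&(y>-.1)&(h>.1)&(h<.115))
    st(n+' tab',P,(x>.49)&(x<.60)&(abs(y)<.08)&(h>.075)&(h<.11))
    st(n+' tabtop',P,(x>.49)&(x<.60)&(abs(y)<.08)&(h>.092)&(h<.11))
    st(n+' cap',P,(x>.61)&(x<.68)&(y>-.03)&(y<.06)&(h>.075)&(h<.09))
# gearbox top / plate from wrist
h=W[...,2];x=W[...,0];y=W[...,1]
for lo,hi in((.007,.017),(.034,.041),(.05,.056),(.058,.064)):
    m=(h>lo)&(h<hi)&(x>.42)&(x<.78)&(y>-.12)&(y<.12)
    q=W[m][:,:2].astype(np.float32)
    print(lo,len(q),cv2.minAreaRect(q),q.mean(0))
E
```

```text
w grip 401 [ 0.4514 -0.0261  0.0993] (array([ 0.441, -0.039,  0.065]), array([ 0.462, -0.018,  0.108]))
w griptop 294 [ 0.4518 -0.028   0.1052] (array([ 0.442, -0.039,  0.1  ]), array([ 0.462, -0.018,  0.108]))
w tab 105 [0.5487 0.0229 0.0904] (array([0.544, 0.016, 0.076]), array([0.556, 0.028, 0.096]))
w tabtop 63 [0.5497 0.0226 0.0949] (array([0.544, 0.017, 0.092]), array([0.556, 0.028, 0.096]))
w cap 0  
a grip 169 [ 0.4486 -0.0341  0.0893] (array([ 0.439, -0.041,  0.065]), array([ 0.461, -0.019,  0.108]))
a griptop 49 [ 0.4494 -0.0315  0.1049] (array([ 0.44 , -0.041,  0.1  ]), array([ 0.46 , -0.019,  0.108]))
a tab 36 [0.5477 0.0198 0.0871] (array([0.542, 0.016, 0.075]), array([0.554, 0.025, 0.097]))
a tabtop 10 [0.5491 0.0218 0.0953] (array([0.543, 0.018, 0.092]), array([0.554, 0.025, 0.097]))
a cap 61 [0.6458 0.0217 0.0835] (array([0.637, 0.012, 0.075]), array([0.66 , 0.035, 0.09 ]))
b grip 161 [ 0.4536 -0.0375  0.0875] (array([ 0.442, -0.045,  0.065]), array([ 0.464, -0.024,  0.106]))
b griptop 39 [ 0.4531 -0.0349  0.1036] (array([ 0.442, -0.042,  0.1  ]), array([ 0.464, -0.02
[... 159 characters left out ...]
2, 0.092]), array([0.555, 0.022, 0.096]))
b cap 69 [0.6511 0.0183 0.084 ] (array([0.641, 0.009, 0.075]), array([0.662, 0.037, 0.09 ]))
0.007 2518 ((0.6128769516944885, -0.018799997866153717), (0.22241103649139404, 0.18505944311618805), 7.61165714263916) [0.5938434 0.0381569]
0.034 1458 ((0.6276339292526245, -0.008390113711357117), (0.18047481775283813, 0.23652006685733795), 41.5523567199707) [0.5695645 0.0113577]
0.05 765 ((0.60732501745224, -0.02061508595943451), (0.30122023820877075, 0.1660640835762024), 24.817853927612305) [0.60827917 0.02282786]
0.058 1477 ((0.6059243083000183, -0.030694767832756042), (0.3104860484600067, 0.15891548991203308), 23.84246253967285) [ 0.51481324 -0.00681799]
```

>>> drive_tool --pt "0 0 0 0 0 8.5 -1" --pt "0 0 0 0 0 8.5 -1" --pt "0 0 0 0 0 8.5 -1" --pt "0 0 0 0 0 8.5 -1" --pt "0 0 0 0 0 8.5 -1" --pt "0 0 0 0 0 8.5 -1" --pt "0 0 0 0 0 8.5 -1" --pt "0 0 0 0 0 8.5 -1" --pt "0 0 0 0 0 8.5 -1" --pt "0 0 0 0 0 8.5 -1"

```text
t: 2.65
tcp_pos: [0.4999, 0.0444, 0.325]
tool_rot: [0.762, 0.648, -0.0, -0.001]
force: [-0.8, -0.1, -0.2]
finger_gap: -0.003
gripper_force: 0.0
```

>>> drive_tool --pt "0 0 0 0 0 8.5 -1" --pt "0 0 0 0 0 8.5 -1" --pt "0 0 0 0 0 8.5 -1" --pt "0 0 0 0 0 8.5 -1" --pt "0 0 0 0 0 8.5 -1" --pt "0 0 0 0 0 8.5 -1" --pt "0 0 0 0 0 8.5 -1" --pt "0 0 0 0 0 0 -1" --pt "0 0 0 0 0 0 -1"

```text
t: 3.55
tcp_pos: [0.5005, 0.0438, 0.3252]
tool_rot: [0.982, 0.188, -0.0, -0.0]
force: [-0.5, 0.2, -0.2]
finger_gap: -0.002
gripper_force: 0.0
```

```bash
python3 - <<'E'
from h import *
d=snap('wrist','e.png');V=cloud(d);s=manip.sense();M=R.from_quat(s['tool_rot']).as_matrix()
print(s['tcp_pos'],M.round(3),s['q'].round(2),s['force'])
T=np.array([.5495,.0225,.1-.005]);print('tab in tool',M.T@(T-s['tcp_pos']))
W=np.load('w.npz')['W']
for P in (W,V):
    x,y,h=[P[...,i] for i in range(3)]
    # plate+everything component h>.007 seeded at the axis
    m=((h>.006)&(h<.12)&(np.hypot(x-.56,y-.014)<.2)).astype(np.uint8)
    n,l=cv2.connectedComponents(m)
    k=np.bincount(l[(np.hypot(x-.5585,y-.0138)<.02)]).argmax()
    g=(l==k)&(h<.016); q=P[g][:,:2].astype(np.float32); print(len(q),cv2.minAreaRect(q))
    g=(np.hypot(x-.5585,y-.0138)<.06)&(h>.034)&(h<.041);q=P[g][:,:2].astype(np.float32); print('box',len(q),cv2.minAreaRect(q))
    g=(x>.6)&(x<.68)&(y>-.03)&(y<.07)&(h>.07)&(h<.09);print('cap',P[g].mean(0) if g.any() else 0,g.sum())
E
```

```text
[0.5006585  0.04356048 0.32518582] [[ 0.929  0.369 -0.001]
 [ 0.369 -0.929  0.   ]
 [-0.001 -0.001 -1.   ]] [-0.14  0.27  1.63  0.    1.25  1.06] [-0.35961476  0.03849324  0.18773247]
tab in tool [0.03773214 0.03773762 0.23014496]
2410 ((0.6075332760810852, 0.02129298821091652), (0.2224237620830536, 0.10418998450040817), 7.639890670776367)
box 1257 ((0.5678330063819885, 0.016136199235916138), (0.09641209244728088, 0.0869574248790741), 7.452104091644287)
cap 0 0
4852 ((0.6071961522102356, 0.020162183791399002), (0.21913090348243713, 0.10426028817892075), 7.614368915557861)
box 1630 ((0.5688394904136658, 0.015159979462623596), (0.09506233781576157, 0.08694301545619965), 7.707076072692871)
cap [0.64910302 0.02765274 0.08757472] 435
```

View pics/e.png

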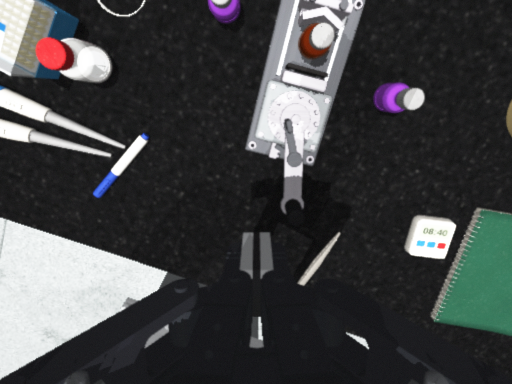

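The clamp's yaw is 7.6° and its axis is at (0.559, 0.014). The plate measures 222 x 104 mm, and the grip-to-tab distance is consistent with the given sizes. The view shows the tab at (287,125) and the grip at (292,205). The handle angle is about +0.24. I'm descending beside the tab on its left.

>>> drive_tool --pt "0.038 0.003 0.02 0 0 0 -1" --pt "0 0 0.045 0 0 0 -1" --pt "0 0 0.045 0 0 0 -1" --pt "0 0 0.045 0 0 0 -1" --pt "0 0 0.04 0 0 0 -1" --pt "0 0 0.02 0 0 0 -1" --pt "0 0 0.018 0 0 0 -1" --pt "0 0 0 0 0 0 -1" --pt "0 0 0 0 0 0 -1"

```text
t: 4.5
tcp_pos: [0.5378, 0.054, 0.0924]
tool_rot: [0.982, 0.187, -0.0, -0.0]
force: [1.4, 0.7, -0.2]
finger_gap: -0.0
gripper_force: 0.0
```

>>> drive_tool --pt "0 0.005 0 0 0 0 -1" --pt "0 0.005 0 0 0 0 -1" --pt "0 0.004 0 0 0 0 -1" --pt "0 0.004 0 0 0 0 -1" --pt "0 0.004 0 0 0 0 -1" --pt "0 0.004 0 0 0 0 -1" --pt "0 0 0 0 0 0 -1"

```text
t: 5.2
tcp_pos: [0.5476, 0.0292, 0.0924]
tool_rot: [0.983, 0.186, 0.0, 0.0]
force: [0.7, 1.8, -0.0]
finger_gap: -0.005
gripper_force: 0.3
```

>>> drive_tool --pt "0 0.003 0 0 0 0 -1" --pt "0 0.003 0 0 0 0 -1" --pt "0 0.003 0 0 0 0 -1" --pt "0 0 0 0 0 0 -1"

```text
t: 5.6
tcp_pos: [0.5503, 0.021, 0.0922]
tool_rot: [0.983, 0.186, -0.0, -0.0]
force: [-1.1, 2.0, 1.9]
finger_gap: 0.0
gripper_force: 1.2
```

>>> drive_tool --pt "0 0.002 0 0 0 0 -1" --pt "0 0.002 0 0 0 0 -1" --pt "0 0 0 0 0 0 -1"

```text
t: 5.9
tcp_pos: [0.5509, 0.0187, 0.0922]
tool_rot: [0.983, 0.186, -0.001, -0.001]
force: [-2.3, 7.7, 2.6]
finger_gap: -0.003
gripper_force: 3.8
```

```bash
cat > tab.py <<'E'
from h import *
u=np.array([.930,.368]);r=np.array([.368,-.930])
for n in ('scene','side'):
    P=cloud(snap(n));x,y,h=[P[...,i] for i in range(3)]
    g=(np.hypot(x-.4515,y+.0285)<.09)&(h>.098)&(h<.112)
    G=P[g][:,:2];G=G[np.hypot(G[:,0]-np.median(G[:,0]),G[:,1]-np.median(G[:,1]))<.02]
    print(n,'grip',G.mean(0) if len(G) else 0,len(G))
    t=(np.hypot(x-.554,y-.014)<.03)&(h>.074)&(h<.1)
    q=P[t]; d=q[:,:2]-[.4515,-.0285]
    for a in np.c_[d@u,d@r,q[:,2]][::6]: print((a*1e3).round(0),end=' ')
    print(len(q))
E
python3 tab.py
```

```text
scene grip [ 0.44900351 -0.03206769] 56
[102. -20.  98.] [ 96. -11.  98.] [ 99. -17.  92.] [100.   3.  98.] [110.  13.  98.] [97. -1. 95.] [107.   9.  95.] [99. -7. 90.] [102.  11.  94.] [97. -9. 87.] [105.   5.  89.] [ 96. -11.  84.] [103.   3.  86.] [117.  11.  83.] [105.   8.  84.] [103.  10.  83.] [103.  13.  81.] [108.  11.  76.] 107
side grip [ 0.45273765 -0.03493778] 45
[97. -4. 99.] [102.   3.  98.] [98. -8. 92.] [108.   7.  96.] [100.   1.  93.] [112.  11.  95.] [101.   4.  91.] [112.  18.  95.] [102.   9.  90.] [98. -7. 82.] [106.  13.  88.] [100.   1.  82.] [109.  17.  87.] [104.  11.  82.] [103.  13.  81.] [104.  12.  78.] [104.  11.  74.] 102
```

>>> drive_tool --pt "0 0.002 0 0 0 0 -1" --pt "0 0 0 0 0 0 -1" --pt "0 0 0 0 0 0 -1"

```text
t: 6.3
tcp_pos: [0.551, 0.0183, 0.0921]
tool_rot: [0.983, 0.186, -0.001, -0.002]
force: [-1.9, 11.4, 3.7]
finger_gap: -0.002
gripper_force: 5.9
```

>>> drive_tool --pt "0 -0.01 0 0 0 0 -1" --pt "0 -0.005 0 0 0 0 -1" --pt "0 0 -0.04 0 0 0 -1" --pt "0 0 -0.04 0 0 0 -1" --pt "-0.03 0.006 -0.04 0 0 0 -0.25" --pt "-0.04 0.008 0 0 0 0 -0.25" --pt "-0.04 0.008 0 0 0 0 -0.25" --pt "0 0 0 0 0 0 -0.25" --pt "0 0 0 0 0 0 -0.25"

```text
t: 7.2
tcp_pos: [0.453, -0.0319, 0.2124]
tool_rot: [0.983, 0.185, 0.001, 0.001]
force: [0.7, 0.6, 0.2]
finger_gap: 0.376
gripper_force: 0.0
```

```bash
python3 - <<'E'
from h import *
d=snap('wrist');V=cloud(d);s=manip.sense();M=R.from_quat(s['tool_rot']).as_matrix()
print(s['tcp_pos'],M.round(3)[:2,:2],s['force'],s['finger_gap'])
for n,P in (('w',V),('a',cloud(snap('scene'))),('b',cloud(snap('side')))):
    x,y,h=[P[...,i] for i in range(3)]
    for c,(lo,hi),k in (((.554,.014),(.09,.1),'tab'),((.4515,-.0285),(.1,.11),'grip')):
        g=(np.hypot(x-c[0],y-c[1])<.03)&(h>lo)&(h<hi);q=P[g]
        if len(q):
            m=q.mean(0);e=m[:2]-[.4515,-.0285];print(n,k,len(q),m.round(4),'along,right',e@[.93,.368],e@[.368,-.93],'tool',(M.T@(m-s['tcp_pos'])).round(4))
W=V;x,y,h=[W[...,i] for i in range(3)]
E
```

```text
[ 0.4539602  -0.03169858  0.21238523] [[ 0.931  0.365]
 [ 0.365 -0.931]] [ 0.89720543 -0.90825955  0.19400428] 0.37740327930016776
w tab 203 [0.5583 0.0016 0.0952] along,right 0.11040940334273801 0.01135065845401164 tool [0.1091 0.007  0.1174]
w grip 538 [ 0.4544 -0.0288  0.1051] along,right 0.0025413065456963042 0.001365415247144871 tool [ 0.0013 -0.0027  0.1073]
a tab 19 [0.556  0.0006 0.0942] along,right 0.10784496440148443 0.011416489359458305 tool [0.1066 0.007  0.1183]
a grip 51 [ 0.4494 -0.0322  0.1046] along,right -0.0033173162498405543 0.0027117431671618134 tool [-0.0046 -0.0013  0.1078]
b tab 16 [ 0.5589 -0.0008  0.093 ] along,right 0.11003149467340718 0.013774320932974966 tool [0.1088 0.0094 0.1196]
b grip 36 [ 0.4536 -0.0357  0.104 ] along,right -0.000722854268120826 0.007431707520873755 tool [-0.002   0.0034  0.1084]
```

The tab is now 11.4 mm to the right, so the lever sits at its +0.25 stop and the grip hasn't moved. Next I'll lower the open fingers around the grip.

>>> drive_tool --pt "0 -0.002 0.04 0 0 0 -0.25" --pt "0 0 0.04 0 0 0 -0.25" --pt "0 0 0.025 0 0 0 -0.25" --pt "0 0 0.02 0 0 0 -0.25" --pt "0 0 0 0 0 0 -0.25"

```text
t: 7.85
tcp_pos: [0.4519, -0.0284, 0.0845]
tool_rot: [0.982, 0.187, -0.002, -0.001]
force: [-0.1, 0.4, -0.1]
finger_gap: 0.379
gripper_force: 0.0
```

>>> drive_tool --pt "0.0002 -0.006 0 0 0 2.9 -0.25" --pt "0.0002 -0.006 0 0 0 2.9 -0.25" --pt "0.0002 -0.006 0 0 0 2.9 -0.25" --pt "0.0002 -0.006 0 0 0 2.9 -0.25"

```text
t: 8.25
tcp_pos: [0.4474, -0.0058, 0.0878]
tool_rot: [0.996, 0.086, 0.001, 0.001]
force: [-0.4, -1.3, 0.3]
finger_gap: 0.377
gripper_force: 0.5
```

>>> drive_tool --pt "0.0002 -0.006 0 0 0 2.9 -0.25" --pt "0.0002 -0.006 0 0 0 2.9 -0.25" --pt "0.0002 -0.006 0 0 0 2.9 -0.25" --pt "0.0002 -0.006 0 0 0 2.9 -0.25" --pt "0.0002 -0.006 0 0 0 2.9 -0.25"

```text
t: 8.75
tcp_pos: [0.4457, 0.0236, 0.0878]
tool_rot: [0.999, -0.04, 0.0, 0.001]
force: [-1.5, -5.9, -1.4]
finger_gap: 0.373
gripper_force: 2.8
```

>>> drive_tool --pt "0.0002 -0.006 0 0 0 2.9 -0.25" --pt "0.0002 -0.006 0 0 0 2.9 -0.25" --pt "0.0002 -0.006 0 0 0 2.9 -0.25" --pt "0.0002 -0.006 0 0 0 2.9 -0.25" --pt "0.0002 -0.006 0 0 0 2.9 -0.25"

```text
t: 9.25
tcp_pos: [0.4516, 0.053, 0.0878]
tool_rot: [0.986, -0.166, -0.0, 0.001]
force: [-1.9, -6.1, 0.1]
finger_gap: 0.379
gripper_force: 2.7
```

```bash
cat > ang.py <<'E'
from h import *
A=np.array([.559,.014]);yaw=.133
c,s_=np.cos(yaw),np.sin(yaw);Rm=np.array([[c,s_],[-s_,c]])
s=manip.sense();M=R.from_quat(s['tool_rot']).as_matrix()
p=Rm@(s['tcp_pos'][:2]-A);rad=np.hypot(*p);th=np.arctan2(-p[1],-p[0])
print('t',s['t'],'tcp r,theta',rad.round(4),th.round(3),'tool th',(np.arctan2(M[1,0],M[0,0])-yaw).round(3),'F tool',(M.T@s['force']).round(2),'z',s['tcp_pos'][2].round(4),'q6',s['q'][5].round(2))
for n in ('scene','side'):
    P=cloud(snap(n));x,y,h=[P[...,i] for i in range(3)]
    q=P[...,:2].reshape(-1,2);k=(q-A)@Rm.T;k=k.reshape(h.shape+(2,))
    g=(k[...,0]>.04)&(k[...,0]<.085)&(abs(k[...,1])<.02)&(h>.05)&(h<.055)
    b=(k[...,0]>.06)&(k[...,0]<.14)&(abs(k[...,1])<.03)&(h>.07)&(h<.092)
    f=lambda v:(v.mean(0).round(4),len(v)) if len(v) else 0
    print(n,'jawtop',f(k[g]),k[g][:,0].max() if g.any() else '','cap',f(k[b]))
E
python3 ang.py
```

```text
t 9.25 tcp r,theta 0.1143 -0.481 tool th -0.467 F tool [ 0.21  6.41 -0.12] z 0.0878 q6 1.78
scene jawtop (array([ 0.0585, -0.0009]), 76) 0.08463557862990245 cap (array([ 0.0877, -0.0032]), 92)
side jawtop (array([ 0.0591, -0.0019]), 53) 0.08383331010141112 cap (array([ 0.0907, -0.0077]), 93)
```

>>> drive_tool --pt "0.0002 -0.006 0 0 0 2.9 -0.25" --pt "0.0002 -0.006 0 0 0 2.9 -0.25" --pt "0.0002 -0.006 0 0 0 2.9 -0.25" --pt "0.0002 -0.006 0 0 0 2.9 -0.25" --pt "0.0002 -0.006 0 0 0 2.9 -0.25"

```text
t: 9.85
tcp_pos: [0.4647, 0.0796, 0.0877]
tool_rot: [0.957, -0.289, -0.0, 0.001]
force: [-2.1, -5.0, 2.1]
finger_gap: 0.376
gripper_force: 2.7
```

>>> drive_tool --pt "0.0005 0.0115 0 0 0 -5.73 -0.25" --pt "0.0005 0.0115 0 0 0 -5.73 -0.25" --pt "0.0005 0.0115 0 0 0 -5.73 -0.25" --pt "0.0005 0.0115 0 0 0 -5.73 -0.25" --pt "0.0005 0.0115 0 0 0 -5.73 -0.25" --pt "0.0005 0.0115 0 0 0 -5.73 -0.25" --pt "0.0005 0.0115 0 0 0 -5.73 -0.25" --pt "0.0005 0.0115 0 0 0 -5.73 -0.25"

```text
t: 10.65
tcp_pos: [0.4484, -0.0083, 0.0877]
tool_rot: [0.994, 0.109, 0.001, 0.0]
force: [0.6, 1.4, -0.3]
finger_gap: 0.372
gripper_force: 0.5
```

```bash
python3 ang.py
```

```text
t 10.65 tcp r,theta 0.1128 0.066 tool th 0.086 F tool [ 0.87 -1.21  0.28] z 0.0877 q6 1.08
scene jawtop (array([0.0591, 0.    ]), 72) 0.08436425825796263 cap (array([ 0.0878, -0.0031]), 91)
side jawtop (array([ 0.0615, -0.0023]), 50) 0.08367122732658587 cap (array([ 0.0907, -0.0075]), 91)
```

>>> drive_tool --pt "0.0 0.0115 0 0 0 -5.73 -0.25" --pt "0.0003 0.0115 0 0 0 -5.73 -0.25" --pt "0.0005 0.0115 0 0 0 -5.73 -0.25" --pt "0.0005 0.0115 0 0 0 -5.73 -0.25" --pt "0.0005 0.0115 0 0 0 -5.73 -0.25" --pt "0.0005 0.0115 0 0 0 -5.73 -0.25" --pt "0.0005 0.0115 0 0 0 -5.73 -0.25" --pt "0 0 0 0 0 0 -0.25"

```text
t: 11.55
tcp_pos: [0.4905, -0.0758, 0.0875]
tool_rot: [0.898, 0.44, 0.001, 0.001]
force: [0.5, -0.0, -0.3]
finger_gap: 0.38
gripper_force: 0.0
```

>>> drive_tool --pt "0.0002 -0.006 0 0 0 2.9 -0.25" --pt "0.0002 -0.006 0 0 0 2.9 -0.25" --pt "0.0002 -0.006 0 0 0 2.9 -0.25" --pt "0.0002 -0.006 0 0 0 2.9 -0.25" --pt "0.0002 -0.006 0 0 0 2.9 -0.25" --pt "0.0002 -0.006 0 0 0 2.9 -0.25" --pt "0.0002 -0.006 0 0 0 2.9 -0.25"

```text
t: 12.25
tcp_pos: [0.4611, -0.0435, 0.0873]
tool_rot: [0.962, 0.273, 0.001, 0.0]
force: [1.4, -0.9, -0.6]
finger_gap: 0.373
gripper_force: 0.5
```

```bash
python3 ang.py
```

```text
t 12.25 tcp r,theta 0.1135 0.398 tool th 0.421 F tool [0.7  1.54 0.56] z 0.0873 q6 0.68
scene jawtop (array([ 0.0593, -0.0014]), 79) 0.084176943989362 cap (array([ 0.0876, -0.0036]), 90)
side jawtop (array([ 0.0611, -0.0017]), 54) 0.08431443136326278 cap (array([ 0.0906, -0.0074]), 90)
```

>>> drive_tool --pt "0.0002 -0.006 0 0 0 2.9 -0.25" --pt "0.0002 -0.006 0 0 0 2.9 -0.25" --pt "0.0002 -0.006 0 0 0 2.9 -0.25" --pt "0.0002 -0.006 0 0 0 2.9 -0.25"

```text
t: 12.75
tcp_pos: [0.452, -0.0235, 0.0873]
tool_rot: [0.984, 0.176, 0.002, 0.001]
force: [0.5, -6.1, -2.0]
finger_gap: 0.371
gripper_force: 2.8
```

>>> drive_tool --pt "0.0002 -0.005 0 0 0 2.5 -0.25" --pt "0.0002 -0.005 0 0 0 2.5 -0.25" --pt "0.0002 -0.005 0 0 0 2.5 -0.25"

```text
t: 13.05
tcp_pos: [0.4477, -0.0089, 0.0873]
tool_rot: [0.994, 0.112, 0.001, 0.001]
force: [-0.0, -5.1, -1.2]
finger_gap: 0.379
gripper_force: 2.7
```

```bash
python3 ang.py
```

```text
t 13.05 tcp r,theta 0.1136 0.07 tool th 0.091 F tool [-1.15  5.    1.18] z 0.0873 q6 1.08
scene jawtop (array([ 0.0624, -0.0017]), 79) 0.08484820320279132 cap (array([ 0.0877, -0.0032]), 92)
side jawtop (array([ 0.0628, -0.0009]), 53) 0.08491504592871822 cap (array([ 0.0906, -0.0076]), 91)
```

>>> drive_tool --pt "0.0002 -0.005 0 0 0 2.5 -0.25" --pt "0.0002 -0.004 0 0 0 2.0 -0.25" --pt "0 0 0 0 0 0 -0.25"

```text
t: 13.45
tcp_pos: [0.4459, 0.0005, 0.0873]
tool_rot: [0.997, 0.074, 0.001, 0.001]
force: [1.2, -3.1, 0.9]
finger_gap: 0.372
gripper_force: 1.6
```

>>> drive_tool --pt "0.0002 -0.004 0 0 0 2.0 -0.25" --pt "0.0002 -0.004 0 0 0 2.0 -0.25" --pt "0 0 0 0 0 0 -0.25"

```text
t: 13.75
tcp_pos: [0.4451, 0.0085, 0.0873]
tool_rot: [0.999, 0.039, 0.001, 0.0]
force: [1.3, -3.3, 0.7]
finger_gap: 0.376
gripper_force: 1.6
```

>>> drive_tool --pt "0.0002 -0.004 0 0 0 2.0 -0.25" --pt "0.0002 -0.004 0 0 0 2.0 -0.25" --pt "0 0 0 0 0 0 -0.25"

```text
t: 14.05
tcp_pos: [0.4449, 0.0166, 0.0873]
tool_rot: [1.0, 0.005, 0.001, 0.0]
force: [1.0, -2.6, 1.3]
finger_gap: 0.371
gripper_force: 1.6
```

```bash
python3 ang.py
```

```text
t 14.05 tcp r,theta 0.1141 -0.156 tool th -0.124 F tool [ 1.01  2.62 -1.3 ] z 0.0873 q6 1.35
scene jawtop (array([ 0.0629, -0.002 ]), 70) 0.08479963331855532 cap (array([ 0.0879, -0.0031]), 93)
side jawtop (array([ 0.0653, -0.0015]), 55) 0.08486056544050337 cap (array([ 0.0907, -0.0077]), 93)
```

>>> drive_tool --pt "0.0002 -0.004 0 0 0 2.0 -0.25" --pt "0.0002 -0.004 0 0 0 2.0 -0.25" --pt "0.0002 -0.004 0 0 0 2.0 -0.25"

```text
t: 14.45
tcp_pos: [0.4456, 0.0283, 0.0872]
tool_rot: [0.999, -0.049, 0.0, 0.0]
force: [1.2, -5.8, 2.6]
finger_gap: 0.372
gripper_force: 2.6
```

>>> drive_tool --pt "0.0002 -0.004 0 0 0 2.0 -0.25" --pt "0.0002 -0.004 0 0 0 2.0 -0.25"

```text
t: 14.65
tcp_pos: [0.4469, 0.0362, 0.0872]
tool_rot: [0.997, -0.083, 0.0, 0.0]
force: [1.0, -4.9, 3.3]
finger_gap: 0.372
gripper_force: 2.6
```

```bash
python3 ang.py
```

```text
t 14.65 tcp r,theta 0.1143 -0.329 tool th -0.3 F tool [ 1.79  4.66 -3.31] z 0.0872 q6 1.57
scene jawtop (array([ 0.0649, -0.0011]), 65) 0.08425705598019723 cap (array([ 0.0879, -0.0033]), 91)
side jawtop (array([ 0.0659, -0.0007]), 50) 0.08431818523839218 cap (array([ 0.0916, -0.0082]), 87)
```

>>> drive_tool --pt "0.0002 -0.004 0 0 0 2.0 -0.25" --pt "0.0002 -0.004 0 0 0 2.0 -0.25"

```text
t: 14.95
tcp_pos: [0.4484, 0.044, 0.0871]
tool_rot: [0.993, -0.118, 0.0, 0.0]
force: [1.0, -5.5, 3.0]
finger_gap: 0.374
gripper_force: 2.6
```

>>> drive_tool --pt "0.0002 -0.004 0 0 0 2.0 -0.25" --pt "0.0002 -0.004 0 0 0 2.0 -0.25"

```text
t: 15.15
tcp_pos: [0.4507, 0.0517, 0.0871]
tool_rot: [0.988, -0.153, -0.0, 0.0]
force: [1.0, -5.2, 2.9]
finger_gap: 0.375
gripper_force: 2.6
```

>>> drive_tool --pt "0.0002 -0.004 0 0 0 2.0 -0.25" --pt "0.0002 -0.004 0 0 0 2.0 -0.25"

```text
t: 15.35
tcp_pos: [0.4534, 0.0591, 0.0871]
tool_rot: [0.982, -0.187, -0.0, 0.0]
force: [0.2, -5.7, 3.1]
finger_gap: 0.377
gripper_force: 2.6
```

```bash
python3 ang.py
```

```text
t 15.35 tcp r,theta 0.1148 -0.537 tool th -0.509 F tool [ 2.26  5.25 -3.07] z 0.0871 q6 1.83
scene jawtop (array([ 0.0662, -0.0011]), 71) 0.08475782075515499 cap (array([ 0.0898, -0.0029]), 85)
side jawtop (array([ 0.0664, -0.0032]), 50) 0.08472945626280241 cap (array([ 0.0938, -0.0068]), 93)
```

>>> drive_tool --pt "0.0002 -0.004 0 0 0 2.0 -0.25" --pt "0.0002 -0.004 0 0 0 2.0 -0.25"

```text
t: 15.65
tcp_pos: [0.4565, 0.0663, 0.0869]
tool_rot: [0.975, -0.221, -0.001, 0.0]
force: [-0.4, -5.6, 2.6]
finger_gap: 0.376
gripper_force: 2.6
```

>>> drive_tool --pt "0.0002 -0.004 0 0 0 2.0 -0.25" --pt "0.0002 -0.004 0 0 0 2.0 -0.25"

```text
t: 15.85
tcp_pos: [0.4603, 0.0733, 0.087]
tool_rot: [0.967, -0.255, -0.001, 0.0]
force: [-0.5, -4.6, 2.8]
finger_gap: 0.373
gripper_force: 2.5
```

>>> drive_tool --pt "0.0002 -0.004 0 0 0 2.0 -0.25" --pt "0.0002 -0.004 0 0 0 2.0 -0.25"

```text
t: 16.05
tcp_pos: [0.4643, 0.08, 0.0869]
tool_rot: [0.957, -0.288, -0.001, 0.001]
force: [-0.6, -4.9, 1.6]
finger_gap: 0.372
gripper_force: 2.5
```

```bash
python3 ang.py
```

```text
t 16.05 tcp r,theta 0.1154 -0.742 tool th -0.718 F tool [ 2.18  4.47 -1.6 ] z 0.0869 q6 2.09
scene jawtop (array([ 0.0672, -0.0004]), 65) 0.08452201853197817 cap (array([ 0.0922, -0.0035]), 84)
side jawtop (array([ 0.0671, -0.0008]), 42) 0.08453366415198406 cap (array([ 0.096 , -0.0067]), 92)
```

>>> drive_tool --pt "0.0005 0.0115 0 0 0 -5.73 -0.25" --pt "0.0005 0.0115 0 0 0 -5.73 -0.25" --pt "0.0005 0.0115 0 0 0 -5.73 -0.25" --pt "0.0005 0.0115 0 0 0 -5.73 -0.25" --pt "0.0005 0.0115 0 0 0 -5.73 -0.25" --pt "0.0005 0.0115 0 0 0 -5.73 -0.25" --pt "0.0005 0.0115 0 0 0 -5.73 -0.25"

```text
t: 16.85
tcp_pos: [0.4446, 0.0044, 0.0866]
tool_rot: [0.998, 0.059, -0.002, -0.001]
force: [-0.2, 0.2, 0.2]
finger_gap: 0.374
gripper_force: 0.5
```

>>> drive_tool --pt "0.0 0.0115 0 0 0 -5.73 -0.25" --pt "0.0005 0.0115 0 0 0 -5.73 -0.25" --pt "0.0005 0.0115 0 0 0 -5.73 -0.25" --pt "0.0005 0.0115 0 0 0 -5.73 -0.25" --pt "0.0005 0.0115 0 0 0 -5.73 -0.25" --pt "0.0005 0.0115 0 0 0 -5.73 -0.25" --pt "0.0005 0.0115 0 0 0 -5.73 -0.25" --pt "0 0 0 0 0 0 -0.25"

```text
t: 17.65
tcp_pos: [0.4812, -0.0674, 0.0867]
tool_rot: [0.918, 0.396, 0.0, -0.0]
force: [-0.3, 0.8, -0.7]
finger_gap: 0.377
gripper_force: 0.0
```

```bash
python3 ang.py
```

```text
t 17.65 tcp r,theta 0.1126 0.675 tool th 0.681 F tool [ 0.4  -0.81  0.73] z 0.0867 q6 0.39
scene jawtop (array([0.0677, 0.0004]), 68) 0.08489063214006717 cap (array([ 0.0922, -0.0038]), 80)
side jawtop (array([ 0.0669, -0.0023]), 45) 0.08463649775752406 cap (array([ 0.0962, -0.006 ]), 93)
```

>>> drive_tool --pt "0.0002 -0.006 0 0 0 2.9 -0.25" --pt "0.0002 -0.006 0 0 0 2.9 -0.25" --pt "0.0002 -0.006 0 0 0 2.9 -0.25"

```text
t: 18.05
tcp_pos: [0.4682, -0.0529, 0.0869]
tool_rot: [0.946, 0.324, -0.0, -0.0]
force: [1.2, -0.8, -0.3]
finger_gap: 0.377
gripper_force: 0.5
```

>>> drive_tool --pt "0.0002 -0.005 0 0 0 2.5 -0.25" --pt "0.0002 -0.005 0 0 0 2.5 -0.25"

```text
t: 18.25
tcp_pos: [0.4625, -0.0446, 0.087]
tool_rot: [0.959, 0.282, -0.0, -0.0]
force: [1.7, -1.4, -1.5]
finger_gap: 0.374
gripper_force: 0.5
```

>>> drive_tool --pt "0.0002 -0.005 0 0 0 2.5 -0.25" --pt "0.0002 -0.005 0 0 0 2.5 -0.25"

```text
t: 18.45
tcp_pos: [0.4579, -0.0362, 0.087]
tool_rot: [0.971, 0.24, 0.0, 0.0]
force: [1.1, -4.3, -2.9]
finger_gap: 0.373
gripper_force: 2.0
```

>>> drive_tool --pt "0.0002 -0.004 0 0 0 2.0 -0.25" --pt "0.0002 -0.004 0 0 0 2.0 -0.25"

```text
t: 18.65
tcp_pos: [0.455, -0.0297, 0.0869]
tool_rot: [0.978, 0.207, 0.0, 0.001]
force: [0.5, -6.5, -2.3]
finger_gap: 0.373
gripper_force: 2.9
```

>>> drive_tool --pt "0.0002 -0.004 0 0 0 2.0 -0.25" --pt "0.0002 -0.004 0 0 0 2.0 -0.25"

```text
t: 18.85
tcp_pos: [0.4521, -0.0223, 0.0869]
tool_rot: [0.985, 0.172, 0.0, 0.001]
force: [-0.3, -6.6, -1.5]
finger_gap: 0.377
gripper_force: 3.2
```

>>> drive_tool --pt "0.0001 -0.003 0 0 0 1.5 -0.25"

```text
t: 18.95
tcp_pos: [0.4511, -0.0194, 0.0869]
tool_rot: [0.987, 0.16, 0.0, 0.001]
force: [-0.7, -6.8, -2.6]
finger_gap: 0.378
gripper_force: 3.4
```

>>> drive_tool --pt "0.0001 -0.003 0 0 0 1.5 -0.25"

```text
t: 19.05
tcp_pos: [0.4503, -0.0167, 0.0869]
tool_rot: [0.989, 0.147, 0.0, 0.001]
force: [-0.8, -7.7, -2.9]
finger_gap: 0.373
gripper_force: 3.6
```

```bash
python3 ang.py
```

```text
t 19.05 tcp r,theta 0.1129 0.142 tool th 0.162 F tool [-2.95  7.11  2.87] z 0.0869 q6 0.99
scene jawtop (array([0.0686, 0.0003]), 68) 0.08450246473280965 cap (array([ 0.0927, -0.0032]), 83)
side jawtop (array([ 0.0685, -0.0004]), 37) 0.08411642844940914 cap (array([ 0.0971, -0.0074]), 87)
```

It's clearly getting stiffer, so I'm advancing in small steps toward 9 N.

>>> drive_tool --pt "0.0001 -0.002 0 0 0 1.0 -0.25"

```text
t: 19.25
tcp_pos: [0.4498, -0.0149, 0.0869]
tool_rot: [0.99, 0.139, -0.0, 0.001]
force: [-0.6, -8.7, -1.9]
finger_gap: 0.373
gripper_force: 3.7
```

>>> drive_tool --pt "0.0001 -0.002 0 0 0 1.0 -0.25"

```text
t: 19.35
tcp_pos: [0.4493, -0.0129, 0.0869]
tool_rot: [0.992, 0.13, -0.0, 0.001]
force: [-1.5, -8.2, -2.0]
finger_gap: 0.375
gripper_force: 3.9
```

>>> drive_tool --pt "0.0001 -0.002 0 0 0 1.0 -0.25"

```text
t: 19.45
tcp_pos: [0.4488, -0.011, 0.0869]
tool_rot: [0.993, 0.121, -0.0, 0.001]
force: [-1.2, -8.4, -2.4]
finger_gap: 0.371
gripper_force: 4.0
```

```bash
python3 ang.py
```

```text
t 19.45 tcp r,theta 0.113 0.09 tool th 0.11 F tool [-3.16  7.83  2.44] z 0.0869 q6 1.06
scene jawtop (array([0.068, 0.   ]), 59) 0.08340866061630496 cap (array([ 0.093 , -0.0032]), 83)
side jawtop (array([ 0.0687, -0.0003]), 47) 0.08483236529476142 cap (array([ 0.0974, -0.0072]), 87)
```

>>> drive_tool --pt "0.0001 -0.002 0 0 0 1.0 -0.25"

```text
t: 19.65
tcp_pos: [0.4484, -0.0092, 0.0869]
tool_rot: [0.994, 0.113, -0.0, 0.001]
force: [-1.3, -8.5, -1.6]
finger_gap: 0.376
gripper_force: 4.2
```

>>> drive_tool --pt "0.0001 -0.002 0 0 0 1.0 -0.25"

```text
t: 19.75
tcp_pos: [0.448, -0.0072, 0.0869]
tool_rot: [0.995, 0.104, -0.0, 0.001]
force: [-1.5, -10.3, -2.8]
finger_gap: 0.377
gripper_force: 4.3
```

About 9 N is a firm hold. I'm backing off and lifting clear.

>>> drive_tool --pt "0 0.003 0 0 0 0 -0.25" --pt "0 0.003 0 0 0 0 -0.2" --pt "0 0 0 0 0 0 -0.1" --pt "0 0 -0.02 0 0 0 -0.1" --pt "0 0 -0.04 0 0 0 -0.1" --pt "0 0 -0.05 0 0 0 -0.1" --pt "-0.02 0 -0.05 0 0 0 -0.1" --pt "0 0 0 0 0 0 -0.1" --pt "0 0 0 0 0 0 -0.1"

```text
t: 20.65
tcp_pos: [0.4309, -0.0154, 0.2444]
tool_rot: [0.995, 0.104, 0.001, 0.0]
force: [-0.1, -0.3, -0.5]
finger_gap: 0.452
gripper_force: 0.0
```

```bash
python3 ang.py; python3 - <<'E'
from h import *
a=snap('wrist')['image'];b=snap('side')['image'][170:250,170:310]
im=np.vstack([a,cv2.resize(b,(512,293))]);im=cv2.resize(im,None,fx=.85,fy=.85)
cv2.imwrite('pics/f.png',im[:,:,::-1]);s=manip.sense();print(s['tcp_pos'],s['force'])
E
```

```text
t 20.65 tcp r,theta 0.1314 0.093 tool th 0.075 F tool [-0.11  0.27  0.54] z 0.2444 q6 1.07
scene jawtop (array([ 0.068, -0.   ]), 61) 0.08454541461488778 cap (array([ 0.0931, -0.0029]), 80)
side jawtop (array([ 0.0684, -0.002 ]), 40) 0.08409683383688364 cap (array([ 0.0975, -0.007 ]), 88)
[ 0.43056771 -0.01557929  0.24192067] [ 0.1877382   0.05258682 -0.64971723]
```

View pics/f.png

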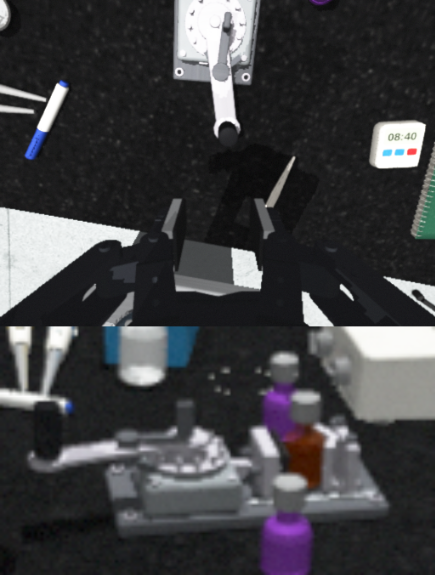

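The wrist view shows the lever tab right of the handle line at (226,18), which is the tightening side. The side crop shows the bottle upright at (305,450) between the jaw at (265,460) and the V-stop, with the gripper clear. I'm handing in.

```bash
python3 -c "
from station import manip
print(manip.sign_off())"
```

```text
the job is handed in; nothing more can be done
None
```

I flipped the thumb lever fully to the tightening side, ratcheted the jaw until it pressed the bottle against the V-stop at about 9 N on the grip (a squeeze of roughly 40 N by estimate), and handed the job in with the gripper clear; no verdict came back.

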